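Unhook the glaze sample tile from its transport rack and hang it on the display stand

ROBOT

A 6-joint arm with a two-finger parallel gripper is mounted at the origin on the work surface. World frame = base frame: x ahead of the robot, y to its left, z up, the work surface at z = 0. Lengths are in mm, angles in degrees, forces in N, time in s.
With the tool pointing down it reaches from about 350 to 850 mm from the base axis. Payload 8.1 kg.
Tool frame: the origin (TCP) lies between the finger pads; the fingertips stand 19 mm ahead of it and the grasp point (between the pads) is the TCP (nose_length is the distance from the TCP to the fingertips, in mm); y points along the fingers, x is the direction in which the jaws open and shut, and the axes are right-handed (so a half turn about y gives the same grasp; the last joint's range is limited). The gripper opens to 85 mm and grips with 20 to 120 N. Pads are 22 mm wide; open, the fingers measure 114 mm over their backs; the gripper's body (76 mm by 85 mm) begins 54 mm behind the grasp point. The pads swing forward as they close: fully open they stand 13 mm farther back than shut.
Start: joints at [65.008, 7.471, 85.268, -0, 87.261, -4.893], TCP at [206.168, 563.471, 250.292] pointing down, gripper open.
Joint ranges: [-169.43, 169.43], [-51.17, 129.36], [1.28, 143.12], [-76.62, 256.62], [0, 156.53], [-152.29, 152.29]. Speed limits (degrees/s): [136.94, 136.94, 159.86, 180, 180, 180].

INTERFACE

Orientations are given as [roll, pitch, yaw] about the fixed x, y, z axes, in that order (R = Rz(yaw) Ry(pitch) Rx(roll)).
In Python, from bench import sense, snapshot, camera_info, hand_in, nose_length gives the robot as it stands.
- The arm moves only by the tool arm_command, never from a script. Its argument "commands" is a list of rows, each a list of 3 entries, a list of its own where there are three numbers: the opening in per cent of the stroke, from 0 (shut) to 100 (fully open), then the shift along the world's x, y, z in units of 30 mm (1.0 is 30 mm), then the turn, a rotation vector about the world's x, y, z in degrees. A call has 1 to 5 rows; each row shifts and turns the pose as measured when the row begins; what a row does not reach is not made up. A row lasts 1/12 s, in which the tool goes at most 41.7 mm and 7.16 degrees, less where a joint would pass 70% of its speed; a pose out of reach is approached as far as the arm can. A call is refused whole if a number of a shift passes 1 or a number of a turn 7.16, either way. A call with a gripper value outside its range is refused whole. The fingers move at their own pace and stop on an object; "force" is the grip in N (left out, the last holds). Time passes only in rows, so rows that do not move let the fingers close. It gives the time, the measured TCP pose, the force and the opening at its end, in the units of the state.
- sense(): the state, without advancing time (a new reading comes with each control period).
- snapshot(name): name is "scene" or "top"; returns the picture (400x640x3 uint8, blue, green, red); there is no depth.
- camera_info(name): a dict with "fx", "fy", "cx", "cy" (pixels), "k1" (the pictures are not rectified: a ray, as slopes to the right and down, at radius r is drawn at 1 + k1 r^2 times it, then the intrinsics apply), "rvec" (rotation vector, rad) and "tvec" (3), from world to camera coordinates, as OpenCV has them. Camera axes: x right, y down, z forward; pixel columns grow to the right and rows downward; lengths in mm; the calibration is good to about 2 mm. A picture is of the moment at which its call begins. camera_info takes no time and is no camera call.
- hand_in(): hands the job in, once; it reports no verdict.
The state is a dict: "time": time; "joint_pos": joint angles; "qd": joint speeds; "joint_efforts": joint torques, N m; "tool_pos": TCP position; "tcp_rot": TCP orientation; "ft_force": force on the tool from outside, world axes, zero at the start; "wrist_torque": the same for the moment, N m; "finger_gap": finger opening in mm.
Only numpy, scipy, OpenCV 4.12 (cv2) and the standard library are available. Lean on these libraries where they do the work, as an engineer would, in place of code of your own. Each camera call takes 0.05 s, during which the arm holds its last target. There are 200 camera calls.

TASK

Take the glaze sample tile out of the transport rack by feel: lift it gently until its toe just bears under the catch, ease it back a hair, tilt its foot backwards and draw it out, never forcing it against the rack. Then hang it by its hook near the middle of the display stand's rod, toe to the front, straight and at rest, and let go. Leave the pot, the bowl and the jar where they stand.

Things in the scene. Friction and masses are not known exactly. Their poses are not given: they have to be found in the camera images.
- rack: Transport rack, fixed: wooden base 110 x 170 x 12 mm, two steel posts (y = +-70 mm, 206 mm high) carrying a round rod along y, 8 mm diameter, axis 200 mm up. Origin: table level under the rod's middle; x from its front (towards the robot, within 0.3 rad) to its back, z up. A bent steel catch, 84 mm wide, below the rod holds the tile's foot. Keep the tile's force on rack and catch below 25 N.
- rack_rod (a point): Middle of the rack's rod, on its axis, 200 mm above the table; axes as the rack's.
- rack_foot (a point): Where the tile's lower back edge hangs in the catch, 125 mm below the rod's axis. The catch is rigid but set at an unknown height, new each time: a back lip (rack x = -4 to 2 mm) rises 3 to 27 mm above this point; an overhang (x = -18.5 to -37 mm, 5 mm thick) reaches over the toe, 5.5 mm after the lip: lifting 8.5 to 32.5 mm brings the toe against it. Find it by feel, then lower 1 to 1.5 mm.
- display: Display stand, fixed: base, posts and rod as the rack's (rod 8 mm diameter, axis 200 mm up, 128 mm free between posts), no catch; a square back-rest bar (8 mm, centred 100 mm below the rod's axis) keeps a hung tile upright. Origin: table level under the rod's middle; x from its front (towards the robot, within 0.3 rad) to its back, z up.
- display_rod (a point): Middle of the display stand's rod, on its axis; axes as the stand's.
- tile: Glaze sample tile, 0.24 to 0.42 kg, hung on the rack's rod. Origin: the rod's axis when hung; x front to back, z up. Plate 9 mm thick (x = -15 to -6 mm), 70 mm wide, z = -125 to 10 mm, glazed in front. To free it: lift by feel, turn it about the rod's line by 0.17 rad, foot backwards and tab towards the robot, then draw it out along its own tilted z axis for 65 mm.
- tile_tab (a point): Grip point of the steel tab on top of the tile, in the middle of its thickness and width, 34 mm above the tile's origin. Tab: 9 mm thick (tile x = -15 to -6 mm), 40 mm wide (y), z = 10 to 52 mm; grip it across the 9 mm. Axes as the tile's.
- tile_toe (a point): Front edge of the toe, at its middle. The toe is 40 mm wide, 7 mm thick and sticks out 13 mm in front of the plate's lower edge (tile x = -28 to -15 mm, z = -125 to -118 mm). Axes as the tile's.
- tile_hook (a point): Top middle of the hook's throat, behind the plate, 4 mm above and 2.5 mm behind the tile's origin. Hook 30 mm wide: a bridge (z = 4 to 10 mm) and a tongue (x = 11 to 17 mm) down to z = -34 mm; the throat is open below, 17 mm wide (x = -6 to 11 mm). The rod rests under the bridge. Axes as the tile's.
- pot: Bystander: ochre glazed pot on three feet, 86 mm wide, 86 mm high, on a round woven mat (170 mm wide, 6 mm thick). Origin under its middle.
- bowl: Bystander: blue bowl, 90 mm wide, 45 mm high. Origin under its middle.
- jar: Bystander: white lidded jar, 56 mm wide, 70 mm high. Origin under its middle.
Not all that is in view belongs to the job. Leave any green look-alike of the tile alone. Leave any turquoise look-alike of the rack alone.

How it is judged:
By the outcome, as a careful person would: the job done as asked, in the order asked, and still so for the second after the job is handed in, with the robot touching nothing.
It also fails if it takes over 58 s, if anything falls off the work surface, if the arm or the gripper's body presses on something with over 40 N, if the wrist force passes 120 N, or if a joint passes its speed limit or range.

## Working session

There is one attempt and no reset: what is moved stays moved. The work goes in short steps, Python scripts to look and compute and a tool call to move; the robot and the scene stay as the last step left them, time stands still between calls to the robot, and variables do not carry over. Pictures are saved under pics/ and viewed, about 8 in all and at most 12, crops included, and the job is handed in when it is done.

Besides the shell and the picture viewer there is one more tool, called by a JSON object that holds its "op" and its "data". arm_command: Moves the arm, as the interface text tells. Its arguments: {"type":"object","properties":{"commands":{"type":"array"},"force":{"type":"number"}},"required":["commands"]}

```bash
mkdir -p pics
cat > h.py <<'E'
import numpy as np,cv2
from bench import *
from scipy.spatial.transform import Rotation as Ro
def ray(n,u,v):
    c=camera_info(n);d=np.array([(u-c['cx'])/c['fx'],(v-c['cy'])/c['fy']]);x=d.copy()
    for _ in range(20): x=d/(1+c['k1']*(x@x))
    R=cv2.Rodrigues(np.array(c['rvec'],float))[0];t=np.array(c['tvec'],float).ravel()
    r=R.T@np.array([x[0],x[1],1]);return -R.T@t,r/np.linalg.norm(r)
def onz(n,u,v,z):
    o,r=ray(n,u,v);return o+r*(z-o[2])/r[2]
def tri(a,b):
    o1,r1=ray('scene',*a);o2,r2=ray('top',*b)
    s=np.linalg.lstsq(np.c_[r1,-r2],o2-o1,rcond=None)[0]
    p,q=o1+s[0]*r1,o2+s[1]*r2;return (p+q)/2,np.linalg.norm(p-q)
def proj(n,P):
    c=camera_info(n);R=cv2.Rodrigues(np.array(c['rvec'],float))[0]
    x=R@np.array(P,float)+np.array(c['tvec'],float).ravel();x=x[:2]/x[2];x=x*(1+c['k1']*(x@x))
    return np.array([c['fx']*x[0]+c['cx'],c['fy']*x[1]+c['cy']]).round(1)
E
python3 - <<'E'
from h import *
for n in('scene','top'):
    cv2.imwrite(f'pics/{n}0.png',snapshot(n));print(n,camera_info(n),ray(n,320,200))
print(sense(),nose_length)
E
```

```text
scene {'fx': 394.4060923785184, 'fy': 394.4060923785184, 'cx': 322.2208701456415, 'cy': 194.40576551334675, 'k1': -0.07495018332085514, 'rvec': array([ 1.11495359,  2.18694709, -1.13963416]), 'tvec': array([ 238.25571373, -170.58557018, 1664.26417212])} (array([1334.40492162,  654.92810733,  803.78674776]), array([-0.66159831, -0.47485804, -0.58034258]))
top {'fx': 366.2774254311646, 'fy': 366.2774254311646, 'cx': 322.70463307387394, 'cy': 201.60391970397507, 'k1': -0.02135700159555073, 'rvec': array([ 2.14480352, -2.17856717,  0.09460061]), 'tvec': array([ 117.49262493,  613.21338419, 1148.15051632])} (array([ 494.19171641,   91.23582014, 1206.45569838]), array([ 0.10677862,  0.0214276 , -0.9940519 ]))
{'time': 0.1, 'joint_pos': array([ 6.50102678e+01,  7.51343741e+00,  8.53219670e+01, -6.09477071e-04,
        8.72601518e+01, -4.89533464e+00]), 'qd': array([-0.1258576 , -0.05916638, -0.1725406 , -0.06905995,  0.02299083,
       -0.085057  ]), 'joint_efforts': array([ 1.25846014e-03, -5.70955288e+01, -5.01936543e+01, -1.29991354e-04,
        8.16535758e-03,  4.47256662e-05]), 'tool_pos': array([205.95541877, 563.06695072, 249.33187586]), 'tcp_rot': array([-89.99245214,   0.09525956,  69.90563834]), 'ft_force': array([ 0.21468059, -0.04250077, -0.82203774]), 'wrist_torque': array([ 0.03184464, -0.00260227, -0.00689826]), 'finger_gap': 85.07855533605593} 19.0
```

View pics/scene0.png

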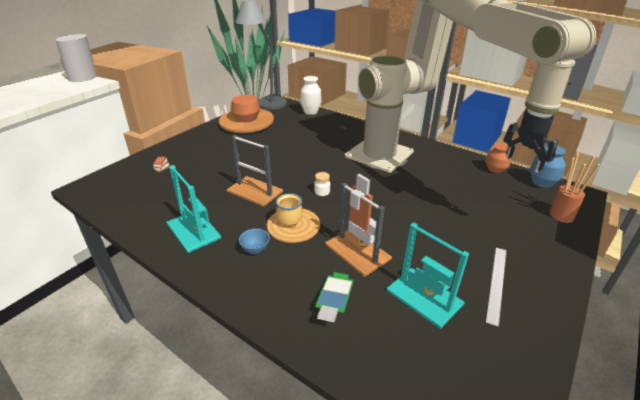

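View pics/top0.png

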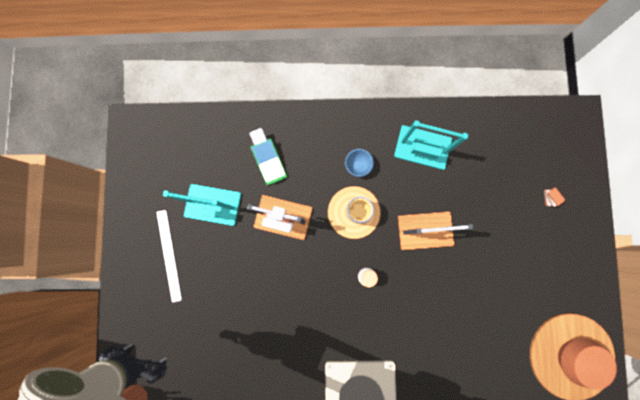

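The rack with the terracotta tile is at scene (358,225) and top (283,215). The empty orange-based display stand is at scene (255,170) and top (427,230). The turquoise racks at scene (193,215) and (430,275) and the green-backed plate lying at (335,295) are look-alikes. I'll confirm this in one enlarged crop.

Run:
```python
from h import *
s=cv2.imread('pics/scene0.png');t=cv2.imread('pics/top0.png')
def c(im,u,v,w,h): return cv2.resize(im[v:v+h,u:u+w],(400,300),interpolation=cv2.INTER_CUBIC)
cv2.imwrite('pics/c1.png',np.vstack([np.hstack([c(s,312,168,100,110) if 0 else c(s,300,170,140,105),c(t,236,180,100,75)]),np.hstack([c(s,200,128,112,84),c(t,388,192,100,75)])]))
# base masks
for n,im in(('scene',s),('top',t)):
    hsv=cv2.cvtColor(im,cv2.COLOR_BGR2HSV)
    m=cv2.inRange(hsv,(5,120,90),(16,255,255))
    k,l,st,ce=cv2.connectedComponentsWithStats(m)
    for i in range(1,k):
        if st[i,4]>150: print(n,st[i],ce[i].round(1),np.round(cv2.boxPoints(cv2.minAreaRect(np.argwhere(l==i)[:,::-1].astype(np.float32))),1).tolist())
```

```text
scene [369   0  47  35 919] [396.  13.] [[369.0, 34.0], [369.0, 0.0], [415.0, 0.0], [415.0, 34.0]]
scene [451  25  16  39 343] [458.3  44.1] [[450.1000061035156, 61.79999923706055], [456.70001220703125, 25.0], [466.3999938964844, 26.700000762939453], [459.79998779296875, 63.5]]
scene [  93   46  107   95 2779] [148.8  81.9] [[90.19999694824219, 54.70000076293945], [162.6999969482422, 25.5], [202.10000610351562, 123.19999694824219], [129.60000610351562, 152.39999389648438]]
scene [ 219   95   55   37 1410] [245.8 115.5] [[219.0, 95.0], [273.0, 95.0], [273.0, 131.0], [219.0, 131.0]]
scene [486 143  26  30 534] [498.  158.2] [[481.6000061035156, 165.8000030517578], [495.0, 139.0], [516.5999755859375, 149.8000030517578], [503.20001220703125, 176.60000610351562]]
scene [227 176  56  31 879] [254.  190.8] [[226.0, 191.39999389648438], [234.8000030517578, 169.5], [282.8999938964844, 188.8000030517578], [274.1000061035156, 210.6999969482422]]
scene [550 185  35  38 882] [566.7 203.6] [[546.0, 214.0], [563.0, 180.0], [586.5999755859375, 191.8000030517578], [569.5999755859375, 225.800003051757
[... 959 characters left out ...]
[254 195  59  45 715] [287.4 216.2] [[252.6999969482422, 227.5], [260.8999938964844, 193.8000030517578], [312.8999938964844, 206.39999389648438], [304.6000061035156, 240.1999969482422]]
top [ 398  211   57   39 1035] [425.9 228.8] [[397.1000061035156, 214.89999389648438], [451.3999938964844, 210.39999389648438], [454.29998779296875, 245.6999969482422], [400.0, 250.1999969482422]]
top [   0  291   98  109 8023] [ 44.8 334. ] [[-0.0, 291.0], [97.0, 291.0], [97.0, 399.0], [0.0, 399.0]]
top [ 530  313   87   87 5744] [573. 358.] [[530.0, 313.0], [616.0, 313.0], [616.0, 399.0], [530.0, 399.0]]
top [121 385  26  15 300] [134.4 392.9] [[121.0, 385.0], [146.0, 385.0], [146.0, 399.0], [121.0, 399.0]]
```

View pics/c1.png

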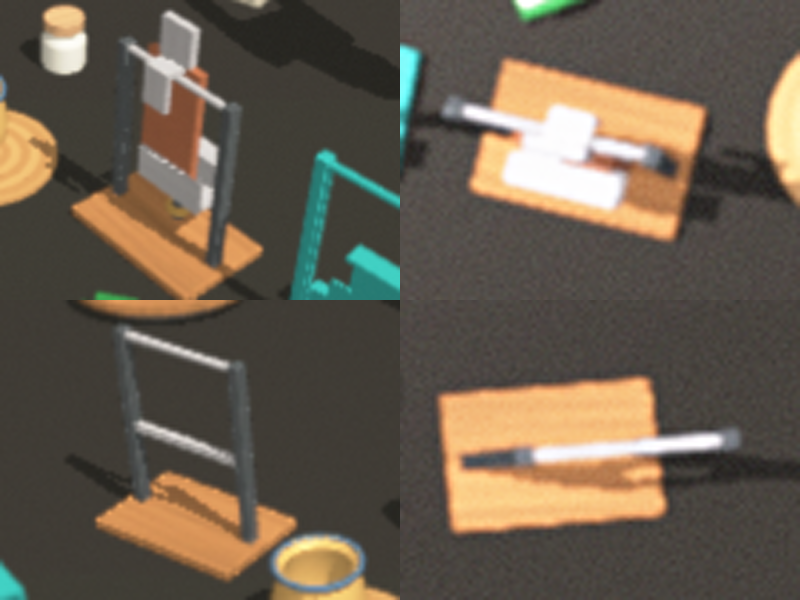

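The top-left crop shows the terracotta tile with its hook over the steel rod, seen from behind, with the tab standing up and the catch at its foot. This is the tile and rack meant. The bottom row shows the empty display stand with its back-rest bar. Next I triangulate the rod ends and the tab.

Run:
```python
from h import *
def rp(a,b,c,d,n):
    P,e1=tri(a,b);Q,e2=tri(c,d);dv=P-Q
    print(n,P.round(1),Q.round(1),'gap',round(e1,1),round(e2,1),'mid',((P+Q)/2).round(1),'len',np.linalg.norm(dv).round(1),'yaw',np.degrees(np.arctan2(-dv[0],dv[1])).round(2))
rp((381.5,207.8),(249,206.5),(344.1,184.7),(291.5,218),'rack')
rp((266.1,146.2),(419.7,230.9),(234.2,136.4),(471.2,226.2),'disp')
# bases, minAreaRect of top masks at z=12
for n,pts in(('rack',[[252.7,227.5],[260.9,193.8],[312.9,206.4],[304.6,240.2]]),('disp',[[397.1,214.9],[451.4,210.4],[454.3,245.7],[400,250.2]])):
    W=np.array([onz('top',*p,12) for p in pts]);print(n,W.mean(0).round(1),[np.round(W[(i+1)%4]-W[i],1)[:2].tolist() for i in range(4)])
for n in('scene','top'):
    im=cv2.imread(f'pics/{n}0.png');g=im.min(2)
    R=(340,170,45,50) if n=='scene' else (244,196,66,40)
    m=np.zeros_like(g);x,y,w,h=R;m[y:y+h,x:x+w]=(g[y:y+h,x:x+w]>135)*255
    k,l,st,ce=cv2.connectedComponentsWithStats(m)
    for i in range(1,k):
        if st[i,4]>8: print(n,st[i],ce[i].round(1))
# rod line in display, rows of bright centre
im=cv2.imread('pics/top0.png').min(2).astype(float)
for u in range(424,470,6):
    c=im[218:242,u];w=np.clip(c-120,0,None);print(u,(w@np.arange(218,242)/max(w.sum(),1)).round(2),end='; ')
print()
for u in list(range(252,270,3))+list(range(284,292,2)):
    c=im[200:222,u];w=np.clip(c-120,0,None);print(u,(w@np.arange(200,222)/max(w.sum(),1)).round(2),end='; ')
s=cv2.imread('pics/scene0.png')
cv2.imwrite('pics/c2.png',np.hstack([cv2.resize(s[172:212,340:385],(405,360),interpolation=cv2.INTER_CUBIC),cv2.resize(cv2.imread('pics/top0.png')[200:240,248:292],(395,360),interpolation=cv2.INTER_CUBIC)]))
```

```text
rack [586.4 310.1 204.4] [556.6 185.6 210.9] gap 2.7 12.9 mid [571.5 247.9 207.6] len 128.2 yaw -13.44
disp [ 511.5 -155.7  203.9] [ 521.2 -295.9  202.5] gap 4.2 6.8 mid [ 516.4 -225.8  203.2] len 140.5 yaw 3.93
rack [569.  239.8  12. ] [[110.5, -26.6], [-44.5, -171.0], [-109.7, 28.3], [43.7, 169.4]]
disp [ 518.3 -224.6   12. ] [[11.8, -177.5], [-114.4, -3.7], [-11.6, 175.8], [114.2, 5.4]]
scene [345 174  34  36 268] [361.6 191.9]
top [247 205  52  29 753] [274.6 218.4]
424 230.11; 430 229.66; 436 229.04; 442 228.31; 448 227.66; 454 227.64; 460 227.21; 466 226.61; 
252 207.32; 255 207.86; 258 211.2; 261 211.18; 264 214.72; 267 215.08; 284 212.4; 286 214.7; 288 215.09; 290 215.57;
```

View pics/c2.png

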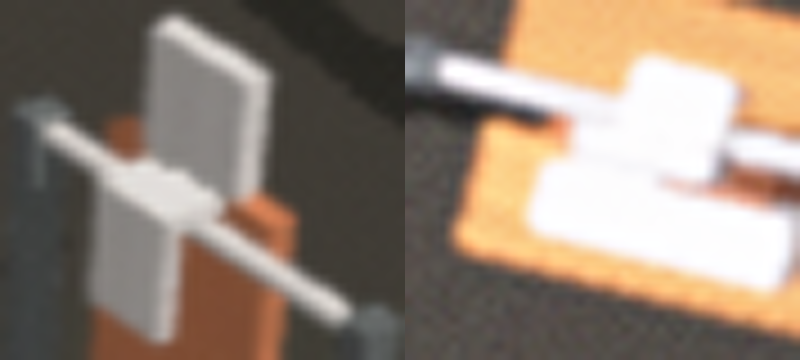

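The tab top is at scene (364.2,177.3). The rod's free ends are at scene (345,186.4) and (378.9,206.7), with the left end at top (252.2,207.8). I'll cross-check the pose from these.

Run:
```python
from h import *
print('rod ends z200', onz('scene',345,186.4,200),onz('scene',378.9,206.7,200),onz('top',252.2,207.8,200),tri((378.9,206.7),(252.2,207.8)))
print('tabtop z252',onz('scene',364.2,177.3,252))
print('rod line top',onz('top',253,207.5,203),onz('top',289,215.3,203))
print('disp rod top',onz('top',424,230.1,203),onz('top',466,226.7,203))
R=Ro.from_euler('z',-14.2,degrees=True).as_matrix()
for o in([569,240,0],[567,242,0],[565,244,0]):
    print(o,[(k,proj('scene',R@p+o),proj('top',R@p+o)) for k,p in dict(tab=[-10.5,0,252],e1=[0,64,200],e2=[0,-64,200],hookTL=[17,15,210]).items()])
R=Ro.from_euler('z',-4*-1,degrees=True).as_matrix()
R=Ro.from_euler('z',3.9,degrees=True).as_matrix()
for o in([517,-225,0],):
    print(o,[(k,proj('scene',R@p+o),proj('top',R@p+o)) for k,p in dict(p1=[0,70,206],p2=[0,-70,206]).items()])
```

```text
rod ends z200 [552.13494384 178.52877035 200.        ] [579.74303365 300.91796186 200.        ] [583.68883251 300.95903706 200.        ] (array([583.01812297, 301.3857491 , 202.09333086]), np.float64(1.961270942050731))
tabtop z252 [552.84771331 236.59068292 252.        ]
rod line top [584.21767765 298.11947698 203.        ] [561.10145834 198.67054781 203.        ]
disp rod top [ 514.81431548 -169.44157425  203.        ] [ 522.1911586  -284.34368199  203.        ]
[569, 240, 0] [('tab', array([365., 179.]), array([270.3, 215.2])), ('e1', array([378.3, 207.8]), array([251.8, 207.4])), ('e2', array([344.6, 186.5]), array([296.6, 218.1])), ('hookTL', array([360.5, 198.5]), array([269.8, 205.2]))]
[567, 242, 0] [('tab', array([366.1, 178.9]), array([269.5, 216. ])), ('e1', array([379.4, 207.7]), array([251.1, 208.2])), ('e2', array([345.6, 186.4]), array([295.9, 218.8])), ('hookTL', array([361.6, 198.4]), array([269.1, 205.9]))]
[565, 244, 0] [('tab', array([367.1, 178.8]), array([268.7, 216.8])), ('e1', array([380.5, 207.6]), array([250.4, 208.9])), ('e2', array([346.6, 186.4]), array([295.2, 219.6])), ('hookTL', array([362.6, 198.3]), array([268.4, 206.7]))]
[517, -225, 0] [('p1', array([265.4, 145.6]), array([419.1, 231.1])), ('p2', array([233.2, 135.4]), array([470.3, 226.8]))]
```

{"op": "arm_command", "data": {"commands": [[100,[0.9,-0.8,0.4],[0,0,-7]],[100,[0.9,-0.8,0.4],[0,0,-7]],[100,[0.9,-0.8,0.4],[0,0,-7]],[100,[0.9,-0.8,0.4],[0,0,-7]],[100,[0.9,-0.8,0.4],[0,0,-7]]], "force": 60}}

```text
time: 0.52
tool_pos: [336.5, 440.1, 303.5]
tcp_rot: [-89.9, 0.8, 34.5]
ft_force: [1.1, 0.2, 0.0]
finger_gap: 85.5
```

{"op": "arm_command", "data": {"commands": [[100,[1.0,-0.9,0],[0,0,-7]],[100,[1.0,-0.9,0],[0,0,-7]],[100,[1.0,-0.9,0],[0,0,-7]],[100,[1.0,-0.9,0],[0,0,-7]],[100,[1.0,-0.9,0],[0,0,-7]]]}}

```text
time: 0.93
tool_pos: [490.8, 299.5, 306.3]
tcp_rot: [-89.8, 0.6, -1.3]
ft_force: [0.2, 0.3, 0.9]
finger_gap: 85.1
```

{"op": "arm_command", "data": {"commands": [[60,[0.8,-0.7,0],[0,0,-7]],[60,[0.8,-0.7,0],[0,0,-5]],[60,[0,0,0],[0,0,0]]]}}

```text
time: 1.18
tool_pos: [544.8, 248.4, 304.4]
tcp_rot: [-90.0, 0.6, -14.6]
ft_force: [1.2, 0.4, 0.1]
finger_gap: 52.2
```

{"op": "arm_command", "data": {"commands": [[60,[0.45,-0.23,-0.3],[0,-0.6,0.9]],[60,[0,0,-0.3],[0,0,0]],[60,[0,0,-0.3],[0,0,0]],[60,[0,0,0],[0,0,0]]]}}

```text
time: 1.52
tool_pos: [559.1, 239.0, 274.0]
tcp_rot: [-89.9, 0.2, -13.9]
ft_force: [0.3, 0.3, -0.8]
finger_gap: 51.2
```

Run:
```python
from h import *
s=snapshot('scene');t=snapshot('top');q=sense();print(q['tool_pos'],q['tcp_rot'],proj('scene',q['tool_pos']),proj('top',q['tool_pos']))
cv2.imwrite('pics/c3.png',np.hstack([cv2.resize(s[130:220,320:410],(400,400),interpolation=cv2.INTER_CUBIC),cv2.resize(t[165:255,230:320],(400,400),interpolation=cv2.INTER_CUBIC)]))
```

```text
[559.37755185 239.69057558 276.055177  ] [-89.83079154   0.09012097 -13.85167758] [364.6 170.9] [269.9 214.4]
```

View pics/c3.png

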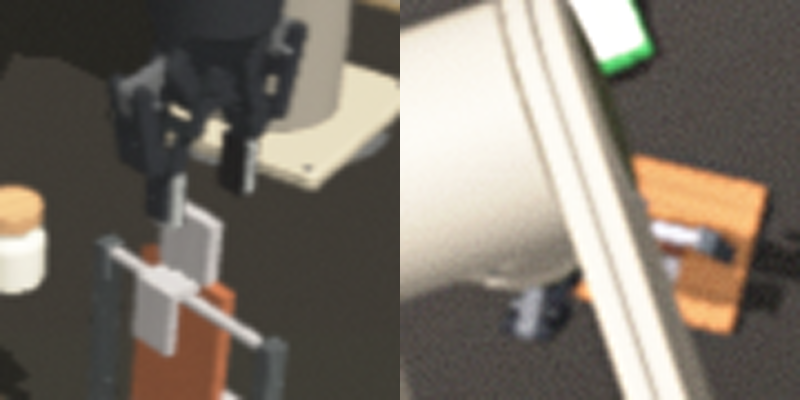

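The back fingertip is at crop (165,215), the front one at (237,190), and the tab lies between them in line. I'm going down and closing gently.

{"op": "arm_command", "data": {"commands": [[60,[0,0,-0.4],[0,0,0]],[60,[0,0,-0.4],[0,0,0]],[60,[0,0,-0.4],[0,0,0]],[50,[0,0,-0.15],[0,0,0]],[40,[0,0,0],[0,0,0]]], "force": 20}}

```text
time: 2.03
tool_pos: [557.8, 242.4, 233.1]
tcp_rot: [-89.7, -0.0, -13.6]
ft_force: [0.4, -0.2, -0.9]
finger_gap: 34.3
```

{"op": "arm_command", "data": {"commands": [[30,[0,0,0],[0,0,0]],[25,[0,0,0],[0,0,0]],[25,[0,0,0],[0,0,0]]]}}

```text
time: 2.28
tool_pos: [557.2, 242.5, 232.2]
tcp_rot: [-89.8, 0.1, -13.6]
ft_force: [0.3, 0.4, 0.2]
finger_gap: 21.4
```

{"op": "arm_command", "data": {"commands": [[20,[0,0,0],[0,0,0]],[20,[0,0,0],[0,0,0]]]}}

```text
time: 2.45
tool_pos: [557.6, 242.6, 233.1]
tcp_rot: [-89.7, 0.0, -13.6]
ft_force: [0.6, -0.2, 1.0]
finger_gap: 16.7
```

Run:
```python
from h import *
s=snapshot('scene');q=sense();print(q['tool_pos'],q['tcp_rot'],q['ft_force'],q['finger_gap'])
cv2.imwrite('pics/c4.png',cv2.resize(s[150:220,325:395],(560,560),interpolation=cv2.INTER_CUBIC))
```

```text
[557.73387833 242.60197618 233.26483036] [-8.97345540e+01 -2.38463187e-03 -1.35933752e+01] [ 0.36225402 -0.77620739  0.0073078 ] 17.131692313609857
```

View pics/c4.png

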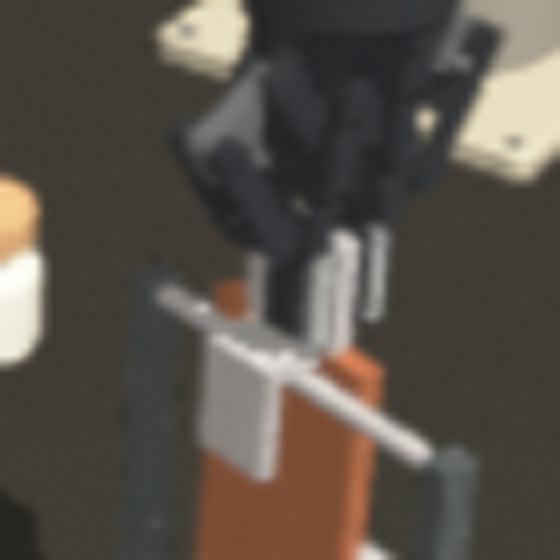

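Gap is 17 mm: the back pad is almost on the tab and there is about 6 mm free in front. I'll shift the tool 2.5 mm back, 2 mm up, and close.

{"op": "arm_command", "data": {"commands": [[20,[0.08,-0.02,0.07],[0,0,0]],[17,[0,0,0],[0,0,0]],[14,[0,0,0],[0,0,0]],[12,[0,0,0],[0,0,0]]]}}

```text
time: 2.83
tool_pos: [560.8, 242.0, 236.7]
tcp_rot: [-89.7, -0.1, -13.6]
ft_force: [-2.2, 0.5, -0.0]
finger_gap: 10.3
```

{"op": "arm_command", "data": {"commands": [[8,[0,0,0],[0,0,0]],[5,[0,0,0],[0,0,0]],[5,[0,0,0],[0,0,0]]]}}

```text
time: 3.08
tool_pos: [560.7, 242.0, 236.6]
tcp_rot: [-89.7, -0.0, -13.6]
ft_force: [-0.5, 0.0, 0.1]
finger_gap: 8.8
```

{"op": "arm_command", "data": {"commands": [[0,[0,0,0],[0,0,0]],[0,[0,0,0],[0,0,0]],[0,[0,0,0],[0,0,0]]], "force": 80}}

```text
time: 3.33
tool_pos: [560.7, 242.0, 236.8]
tcp_rot: [-89.7, -0.1, -13.6]
ft_force: [-0.5, 0.4, -0.2]
finger_gap: 8.2
```

{"op": "arm_command", "data": {"commands": [[0,[0,0,0.04],[0,0,0]],[0,[0,0,0.04],[0,0,0]],[0,[0,0,0.04],[0,0,0]],[0,[0,0,0.04],[0,0,0]],[0,[0,0,0.03],[0,0,0]]]}}

```text
time: 3.75
tool_pos: [559.8, 241.6, 240.6]
tcp_rot: [-89.8, 0.1, -13.6]
ft_force: [-0.4, -0.7, -2.8]
finger_gap: 7.9
```

{"op": "arm_command", "data": {"commands": [[0,[0.02,0.01,0.03],[0,0,0]],[0,[0.01,0,0.03],[0,0,0]],[0,[0,0,0.03],[0,0,0]],[0,[0,0,0],[0,0,0]]]}}

```text
time: 4.08
tool_pos: [560.7, 241.9, 243.5]
tcp_rot: [-89.8, 0.1, -13.6]
ft_force: [0.2, 0.7, -3.1]
finger_gap: 7.7
```

{"op": "arm_command", "data": {"commands": [[0,[0,0,0.02],[0,0,0]],[0,[0,0,0.02],[0,0,0]],[0,[0,0,0.02],[0,0,0]],[0,[0,0,0],[0,0,0]]]}}

```text
time: 4.42
tool_pos: [560.8, 241.9, 245.5]
tcp_rot: [-89.8, 0.1, -13.6]
ft_force: [-0.1, -0.5, -3.7]
finger_gap: 7.9
```

{"op": "arm_command", "data": {"commands": [[0,[0,0,0.02],[0,0,0]],[0,[0,0,0.02],[0,0,0]],[0,[0,0,0.02],[0,0,0]],[0,[0,0,0.02],[0,0,0]]]}}

```text
time: 4.75
tool_pos: [560.7, 241.9, 247.9]
tcp_rot: [-89.8, 0.1, -13.6]
ft_force: [0.1, 0.6, -2.6]
finger_gap: 7.9
```

{"op": "arm_command", "data": {"commands": [[0,[0,0,0.02],[0,0,0]],[0,[0,0,0.02],[0,0,0]],[0,[0,0,0.02],[0,0,0]],[0,[0,0,0.02],[0,0,0]]]}}

```text
time: 5.08
tool_pos: [560.7, 241.9, 250.6]
tcp_rot: [-89.8, 0.1, -13.6]
ft_force: [-0.2, 0.4, -2.5]
finger_gap: 8.2
```

{"op": "arm_command", "data": {"commands": [[0,[0,0,0.02],[0,0,0]],[0,[0,0,0.02],[0,0,0]],[0,[0,0,0.02],[0,0,0]],[0,[0,0,0.02],[0,0,0]]]}}

```text
time: 5.42
tool_pos: [560.7, 241.9, 253.3]
tcp_rot: [-89.8, 0.1, -13.6]
ft_force: [0.1, -0.5, -3.8]
finger_gap: 7.6
```

{"op": "arm_command", "data": {"commands": [[0,[0,0,0.02],[0,0,0]],[0,[0,0,0.02],[0,0,0]],[0,[0,0,0.02],[0,0,0]],[0,[0,0,0.02],[0,0,0]]]}}

```text
time: 5.75
tool_pos: [560.7, 241.9, 256.0]
tcp_rot: [-89.8, 0.1, -13.6]
ft_force: [-0.7, 0.1, -2.1]
finger_gap: 7.9
```

{"op": "arm_command", "data": {"commands": [[0,[0,0,0.02],[0,0,0]],[0,[0,0,0.02],[0,0,0]],[0,[0,0,0.02],[0,0,0]],[0,[0,0,0.02],[0,0,0]]]}}

```text
time: 6.08
tool_pos: [560.7, 241.9, 258.7]
tcp_rot: [-89.8, 0.1, -13.6]
ft_force: [0.2, 0.3, -3.5]
finger_gap: 8.3
```

{"op": "arm_command", "data": {"commands": [[0,[0,0,0.02],[0,0,0]],[0,[0,0,0.02],[0,0,0]],[0,[0,0,0.02],[0,0,0]],[0,[0,0,0.02],[0,0,0]]]}}

```text
time: 6.42
tool_pos: [560.4, 241.8, 259.9]
tcp_rot: [-89.9, 0.2, -13.6]
ft_force: [2.3, 0.8, -7.2]
finger_gap: 8.1
```

Contact: excess about 4 N and z stalls near 259.8 (lift ≈ 23 mm). Backing off about 1.3 mm.

{"op": "arm_command", "data": {"commands": [[0,[0.01,0,-0.04],[0,0,0]],[0,[0,0,0],[0,0,0]]]}}

```text
time: 6.58
tool_pos: [560.7, 241.8, 258.7]
tcp_rot: [-89.9, 0.2, -13.6]
ft_force: [0.4, 0.2, -2.2]
finger_gap: 7.9
```

{"op": "arm_command", "data": {"commands": [[0,[-0.08,0.02,-0.02],[-0.57,-2.37,0]],[0,[-0.08,0.02,-0.02],[-0.57,-2.37,0]],[0,[0,0,0],[0,0,0]]]}}

```text
time: 6.83
tool_pos: [555.6, 242.9, 257.7]
tcp_rot: [-89.9, -4.7, -13.7]
ft_force: [-0.9, -0.5, -3.3]
finger_gap: 8.0
```

{"op": "arm_command", "data": {"commands": [[0,[-0.08,0.02,-0.03],[-0.57,-2.37,0]],[0,[-0.07,0.02,-0.03],[-0.57,-2.37,0]],[0,[0,0,0],[0,0,0]]]}}

```text
time: 7.08
tool_pos: [550.8, 244.2, 256.7]
tcp_rot: [-89.8, -9.6, -13.7]
ft_force: [-0.2, 0.8, -2.9]
finger_gap: 7.6
```

{"op": "arm_command", "data": {"commands": [[0,[-0.011,0.003,0.066],[0,0,0]],[0,[-0.011,0.003,0.066],[0,0,0]],[0,[-0.011,0.003,0.066],[0,0,0]],[0,[-0.011,0.003,0.066],[0,0,0]],[0,[0,0,0],[0,0,0]]]}}

```text
time: 7.5
tool_pos: [550.2, 244.3, 266.8]
tcp_rot: [-89.8, -9.4, -13.7]
ft_force: [-1.6, 0.5, -2.5]
finger_gap: 7.7
```

{"op": "arm_command", "data": {"commands": [[0,[-0.03,0.01,0.1],[0,0,0]],[0,[-0.025,0.006,0.1],[0,0,0]],[0,[-0.02,0.004,0.1],[0,0,0]],[0,[-0.02,0.004,0.1],[0,0,0]],[0,[-0.02,0.004,0.1],[0,0,0]]]}}

```text
time: 7.92
tool_pos: [547.0, 244.6, 282.6]
tcp_rot: [-89.8, -9.3, -13.8]
ft_force: [0.0, -0.0, -3.1]
finger_gap: 8.1
```

{"op": "arm_command", "data": {"commands": [[0,[-0.03,0.008,0.18],[0,0,0]],[0,[-0.03,0.008,0.18],[0,0,0]],[0,[-0.03,0.008,0.18],[0,0,0]],[0,[-0.03,0.008,0.18],[0,0,0]],[0,[-0.03,0.008,0.18],[0,0,0]]]}}

```text
time: 8.33
tool_pos: [541.8, 245.9, 312.4]
tcp_rot: [-89.8, -9.3, -13.8]
ft_force: [-0.9, -0.0, -2.6]
finger_gap: 8.2
```

{"op": "arm_command", "data": {"commands": [[0,[-0.06,0.01,0.3],[0,0,0]],[0,[-0.06,0.01,0.3],[0,0,0]],[0,[-0.06,0.01,0.3],[0,0,0]],[0,[-0.06,0.01,0.3],[0,0,0]],[0,[-0.06,0.01,0.3],[0,0,0]]]}}

```text
time: 8.75
tool_pos: [531.7, 247.5, 362.1]
tcp_rot: [-89.8, -9.3, -13.8]
ft_force: [-0.8, -0.6, -2.6]
finger_gap: 7.9
```

{"op": "arm_command", "data": {"commands": [[0,[-0.1,0,0.5],[0,0,0]],[0,[-0.3,0,0.5],[0,0,0]],[0,[-0.5,-0.2,0.2],[0,0,0]],[0,[-0.5,-0.6,0],[0.75,3.05,0]],[0,[-0.2,-0.9,0],[0.75,3.05,0]]]}}

```text
time: 9.17
tool_pos: [481.1, 200.3, 406.8]
tcp_rot: [-89.5, -3.2, -13.4]
ft_force: [0.4, -0.2, -3.4]
finger_gap: 7.9
```

{"op": "arm_command", "data": {"commands": [[0,[0,-0.9,0],[0.7,3.0,0]],[0,[0,-0.9,0],[0,0,5]],[0,[0,-0.9,0],[0,0,5]],[0,[0,-0.9,0],[0,0,5]],[0,[0,-0.9,0],[0,0,2.5]]]}}

```text
time: 9.58
tool_pos: [479.2, 61.1, 413.0]
tcp_rot: [-89.3, -0.1, 5.1]
ft_force: [0.8, -0.4, -2.9]
finger_gap: 7.7
```

{"op": "arm_command", "data": {"commands": [[0,[0,-0.9,0],[0,0,0]],[0,[0,-0.9,0],[0,0,0]],[0,[0,-0.9,0],[0,0,0]],[0,[0,-0.9,0],[0,0,0]],[0,[0,-0.9,0],[0,0,0]]]}}

```text
time: 10.0
tool_pos: [477.9, -80.6, 418.4]
tcp_rot: [-89.4, -0.5, 5.4]
ft_force: [1.3, 0.1, -2.1]
finger_gap: 7.8
```

{"op": "arm_command", "data": {"commands": [[0,[0,-0.95,-0.3],[0,0,-0.8]],[0,[0,-0.95,-0.5],[-0.3,0.5,-0.8]],[0,[0,-0.95,-0.7],[0,0,0]],[0,[0,-0.95,-0.7],[0,0,0]],[0,[0,-0.95,-0.7],[0,0,0]]]}}

```text
time: 10.42
tool_pos: [478.9, -231.2, 341.0]
tcp_rot: [-90.3, -0.9, 3.7]
ft_force: [0.6, 0.4, -1.9]
finger_gap: 7.8
```

{"op": "arm_command", "data": {"commands": [[0,[0.1,-0.1,-0.3],[0,0,0]],[0,[0.1,0,-0.1],[0,0,0]],[0,[0,0,0],[0,0,0]]]}}

```text
time: 10.67
tool_pos: [482.4, -239.2, 324.1]
tcp_rot: [-90.2, -0.5, 3.3]
ft_force: [0.0, 0.1, -3.0]
finger_gap: 7.9
```

Run:
```python
from h import *
s=snapshot('scene');t=snapshot('top');q=sense();print(q['tool_pos'],q['tcp_rot'],q['ft_force'],q['finger_gap'])
cv2.imwrite('pics/c5.png',np.hstack([cv2.resize(s[80:220,190:300],(440,560),interpolation=cv2.INTER_CUBIC),cv2.resize(t[180:260,390:480],(360,320),interpolation=cv2.INTER_CUBIC,).copy() if 0 else cv2.copyMakeBorder(cv2.resize(t[180:260,390:480],(360,320),interpolation=cv2.INTER_CUBIC),0,240,0,0,cv2.BORDER_CONSTANT)]))
```

```text
[ 482.8031873  -238.56603911  325.61927299] [-90.21378953  -0.60205381   3.41023385] [-0.04776056  0.25938253 -1.49592543] 7.773910920026808
```

View pics/c5.png

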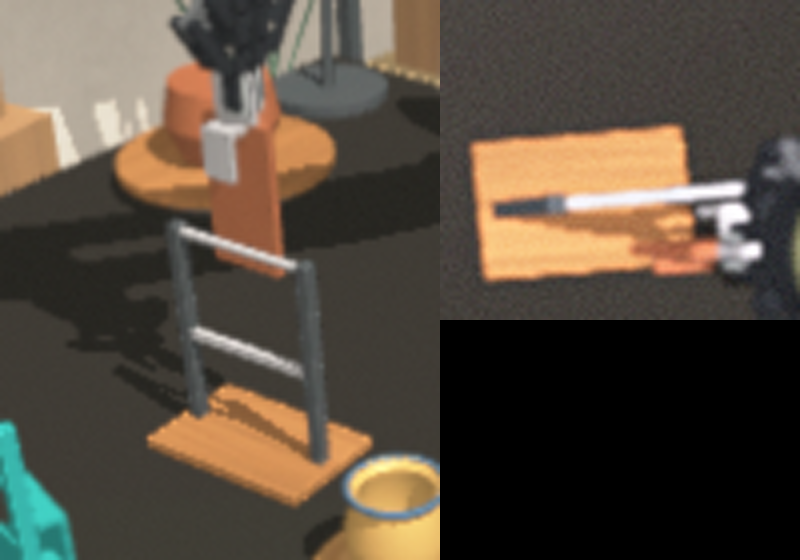

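{"op": "arm_command", "data": {"commands": [[0,[0.19,0.11,0],[0.5,0.5,0.3]],[0,[0.19,0.11,0],[0,0,0]],[0,[0.19,0.11,0],[0,0,0]],[0,[0.19,0.11,0],[0,0,0]],[0,[0,0,0],[0,0,0]]]}}

```text
time: 11.18
tool_pos: [509.9, -221.1, 331.3]
tcp_rot: [-89.9, -0.4, 4.0]
ft_force: [-1.7, -1.5, -3.9]
finger_gap: 8.1
```

{"op": "arm_command", "data": {"commands": [[0,[0,0,-0.25],[0,0,0]],[0,[0,0,-0.25],[0,0,0]],[0,[0,0,-0.25],[0,0,0]],[0,[0,0,-0.2],[0,0,0]],[0,[0,0,0],[0,0,0]]]}}

```text
time: 11.6
tool_pos: [509.2, -220.2, 300.5]
tcp_rot: [-89.9, -0.3, 4.1]
ft_force: [-0.9, 1.3, -2.8]
finger_gap: 7.9
```

Run:
```python
from h import *
s=snapshot('scene');t=snapshot('top');q=sense();print(q['tool_pos'],q['tcp_rot'],q['ft_force'],q['finger_gap'])
cv2.imwrite('pics/c6.png',np.hstack([cv2.resize(s[100:180,215:285],(490,560),interpolation=cv2.INTER_CUBIC),cv2.copyMakeBorder(cv2.resize(t[200:260,415:475],(300,300),interpolation=cv2.INTER_CUBIC),0,260,0,0,cv2.BORDER_CONSTANT)]))
```

```text
[ 509.51493863 -220.33372331  301.77793202] [-89.92184217  -0.32623391   4.09508443] [-1.32472463 -0.18151912 -3.0010547 ] 7.626056160881079
```

View pics/c6.png

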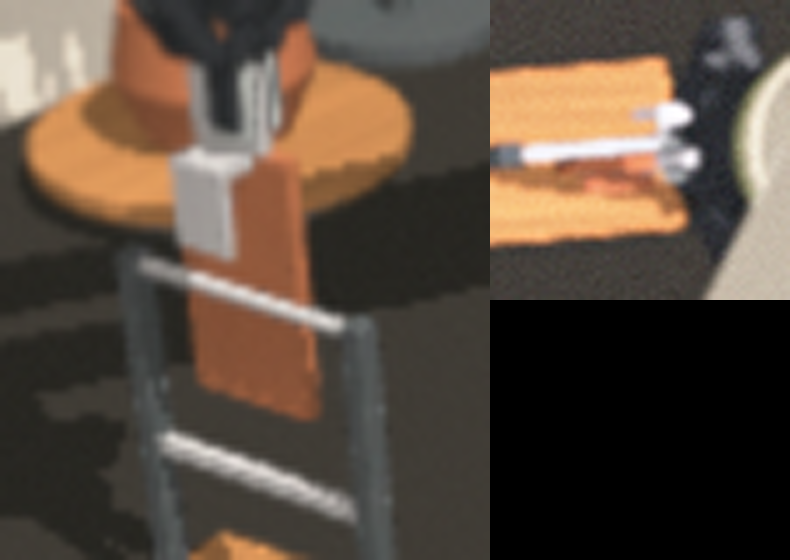

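Plate hangs in front of the rod and the tongue is still above it, with Fx ≈ -1.3 N hinting at a slight touch. I'm moving 4 mm forward and 5 mm to the right, then lowering.

{"op": "arm_command", "data": {"commands": [[0,[-0.06,-0.08,0],[0,0.2,-0.3]],[0,[-0.06,-0.06,0],[0,0,0]],[0,[0,0,0],[0,0,0]],[0,[0,0,0],[0,0,0]]]}}

```text
time: 12.03
tool_pos: [506.5, -225.4, 303.1]
tcp_rot: [-90.0, -0.3, 3.8]
ft_force: [-0.2, 0.3, -3.0]
finger_gap: 7.6
```

Fx is back to zero. Lowering.

{"op": "arm_command", "data": {"commands": [[0,[-0.02,0,-0.1],[0,0.2,0]],[0,[0,0,-0.1],[0,0,0]],[0,[0,0,-0.1],[0,0,0]],[0,[0,0,-0.1],[0,0,0]],[0,[0,0,0],[0,0,0]]]}}

```text
time: 12.45
tool_pos: [506.3, -225.7, 290.7]
tcp_rot: [-90.0, -0.2, 3.7]
ft_force: [-0.4, -0.3, -3.6]
finger_gap: 7.7
```

{"op": "arm_command", "data": {"commands": [[0,[0,0,-0.1],[0,0,0]],[0,[0,0,-0.1],[0,0,0]],[0,[0,0,-0.1],[0,0,0]],[0,[0,0,-0.1],[0,0,0]],[0,[0,0,0],[0,0,0]]]}}

```text
time: 12.87
tool_pos: [506.2, -225.4, 276.7]
tcp_rot: [-90.0, -0.1, 3.8]
ft_force: [-0.1, -0.2, -2.4]
finger_gap: 8.0
```

{"op": "arm_command", "data": {"commands": [[0,[0,0,-0.06],[0,0,0]],[0,[0,0,-0.06],[0,0,0]],[0,[0,0,-0.06],[0,0,0]],[0,[0,0,-0.06],[0,0,0]],[0,[0,0,0],[0,0,0]]]}}

```text
time: 13.28
tool_pos: [506.1, -225.4, 268.7]
tcp_rot: [-90.0, -0.1, 3.8]
ft_force: [0.2, 0.3, -3.2]
finger_gap: 8.1
```

Run:
```python
from h import *
s=snapshot('scene');q=sense();print(q['tool_pos'],q['tcp_rot'],q['ft_force'])
cv2.imwrite('pics/c7.png',cv2.resize(s[110:170,220:280],(560,560),interpolation=cv2.INTER_CUBIC))
```

```text
[ 506.17727133 -225.40599461  268.91498438] [-89.96723013  -0.14154659   3.75592177] [-0.80741955  0.12514718 -2.98068403]
```

View pics/c7.png

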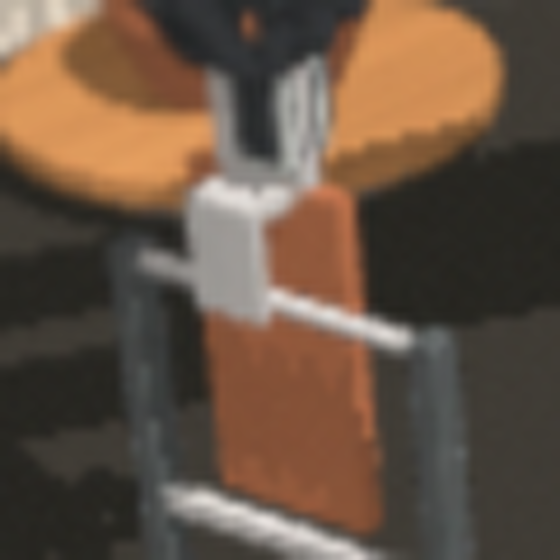

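The tongue (crop 225,260) is now behind the rod and the foot is in front of the back-rest bar. I'm lowering the remaining ~30 mm by feel.

{"op": "arm_command", "data": {"commands": [[0,[0,0,-0.1],[0,0,0]],[0,[0,0,-0.1],[0,0,0]],[0,[0,0,-0.1],[0,0,0]],[0,[0,0,-0.1],[0,0,0]],[0,[0,0,0],[0,0,0]]]}}

```text
time: 13.75
tool_pos: [506.4, -225.5, 256.1]
tcp_rot: [-90.0, -0.2, 3.8]
ft_force: [-0.6, 0.2, -2.7]
finger_gap: 7.9
```

{"op": "arm_command", "data": {"commands": [[0,[0,0,-0.1],[0,0,0]],[0,[0,0,-0.1],[0,0,0]],[0,[0,0,-0.06],[0,0,0]],[0,[0,0,-0.03],[0,0,0]],[0,[0,0,0],[0,0,0]]]}}

```text
time: 14.17
tool_pos: [506.2, -225.4, 246.0]
tcp_rot: [-90.0, -0.1, 3.8]
ft_force: [0.0, 1.0, -3.3]
finger_gap: 7.5
```

{"op": "arm_command", "data": {"commands": [[0,[0,0,-0.05],[0,0,0]],[0,[0,0,-0.05],[0,0,0]],[0,[0,0,-0.05],[0,0,0]],[0,[0,0,-0.05],[0,0,0]],[0,[0,0,0],[0,0,0]]]}}

```text
time: 14.58
tool_pos: [506.3, -225.5, 239.7]
tcp_rot: [-90.0, -0.2, 3.8]
ft_force: [-0.2, -0.4, -3.4]
finger_gap: 7.8
```

{"op": "arm_command", "data": {"commands": [[0,[0,0,-0.025],[0,0,0]],[0,[0,0,-0.025],[0,0,0]],[0,[0,0,-0.025],[0,0,0]]]}}

```text
time: 14.83
tool_pos: [506.5, -225.5, 237.5]
tcp_rot: [-90.0, -0.2, 3.8]
ft_force: [0.7, 0.3, -2.4]
finger_gap: 7.9
```

{"op": "arm_command", "data": {"commands": [[0,[0,0,-0.02],[0,0,0]],[0,[0,0,-0.02],[0,0,0]],[0,[0,0,0],[0,0,0]]]}}

```text
time: 15.08
tool_pos: [506.5, -225.6, 236.8]
tcp_rot: [-90.0, -0.2, 3.8]
ft_force: [-0.4, 0.1, -3.2]
finger_gap: 8.0
```

{"op": "arm_command", "data": {"commands": [[0,[0,0,-0.02],[0,0,0]],[0,[0,0,-0.02],[0,0,0]],[0,[0,0,-0.02],[0,0,0]],[0,[0,0,0],[0,0,0]]]}}

```text
time: 15.42
tool_pos: [506.8, -225.7, 236.7]
tcp_rot: [-90.1, -0.3, 3.8]
ft_force: [-1.1, -1.0, -2.5]
finger_gap: 8.1
```

{"op": "arm_command", "data": {"commands": [[0,[0,0,-0.04],[0,0,0]],[0,[0,0,-0.04],[0,0,0]]]}}

```text
time: 15.58
tool_pos: [506.9, -225.8, 236.5]
tcp_rot: [-90.1, -0.4, 3.8]
ft_force: [-7.3, 3.7, 12.2]
finger_gap: 7.7
```

Seated: 15 N of support and z stalled at 236.6, matching the hung height. I'll ease up a touch, then let go gently.

{"op": "arm_command", "data": {"commands": [[0,[0,0,0.02],[0,0.2,0]],[0,[0,0,0],[0,0,0]]], "force": 20}}

```text
time: 15.75
tool_pos: [507.1, -225.9, 237.1]
tcp_rot: [-90.1, -0.2, 3.8]
ft_force: [0.2, -0.4, -2.7]
finger_gap: 8.1
```

{"op": "arm_command", "data": {"commands": [[11,[0,0,0],[0,0,0]],[13,[0,0,0],[0,0,0]],[16,[0,0,0],[0,0,0]],[20,[0,0,0],[0,0,0]]]}}

```text
time: 16.08
tool_pos: [507.5, -226.2, 236.4]
tcp_rot: [-90.2, -0.2, 3.8]
ft_force: [0.9, 0.4, -0.2]
finger_gap: 17.0
```

{"op": "arm_command", "data": {"commands": [[28,[0,0,0],[0,0,0]],[36,[0,0,0],[0,0,0]],[45,[0,0,0],[0,0,0]],[45,[0,0,0],[0,0,0]]]}}

```text
time: 16.42
tool_pos: [507.7, -226.3, 236.5]
tcp_rot: [-90.2, -0.2, 3.8]
ft_force: [-0.7, -0.2, 0.6]
finger_gap: 38.7
```

Run:
```python
from h import *
s=snapshot('scene');q=sense();print(q['tool_pos'],q['tcp_rot'],q['ft_force'],q['finger_gap'])
cv2.imwrite('pics/c8.png',cv2.resize(s[110:210,205:305],(560,560),interpolation=cv2.INTER_CUBIC))
```

```text
[ 507.72488871 -226.29855515  236.49632466] [-90.16851168  -0.24140088   3.76706669] [ 1.01232538 -0.30668609  0.79784676] 38.294167233818804
```

View pics/c8.png

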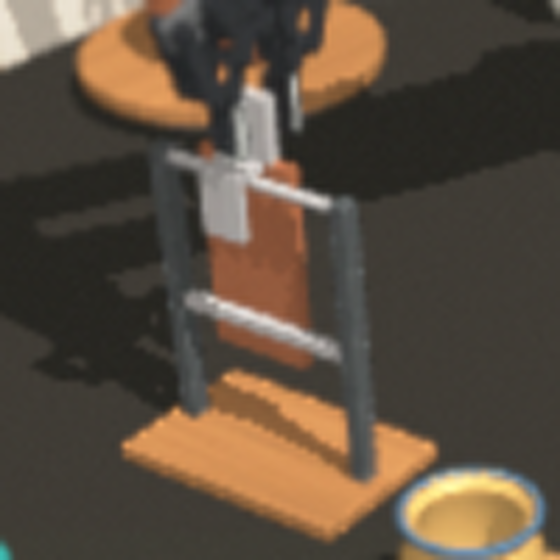

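The tile hangs on the rod, free of the pads and resting on the bar. Withdrawing upward.

{"op": "arm_command", "data": {"commands": [[45,[0,0,0.1],[0,0,0]],[45,[0,0,0.2],[0,0,0]],[45,[0,0,0.3],[0,0,0]],[45,[0,0,0.5],[0,0,0]],[45,[0,0,0.8],[0,0,0]]]}}

```text
time: 16.88
tool_pos: [505.2, -224.9, 291.2]
tcp_rot: [-89.9, 0.2, 3.8]
ft_force: [0.9, -0.3, -0.2]
finger_gap: 38.5
```

{"op": "arm_command", "data": {"commands": [[45,[-0.5,0,0.8],[0,0,0]],[45,[-0.9,0,0.8],[0,0,0]],[45,[-0.9,0,0.5],[0,0,0]],[45,[-0.9,0,0],[0,0,0]],[45,[-0.5,0,0],[0,0,0]]]}}

```text
time: 17.3
tool_pos: [393.7, -224.8, 367.4]
tcp_rot: [-90.3, -0.3, 4.0]
ft_force: [0.2, 0.1, 0.3]
finger_gap: 38.4
```

{"op": "arm_command", "data": {"commands": [[45,[0,0,0],[0,0,0]],[45,[0,0,0],[0,0,0]],[45,[0,0,0],[0,0,0]],[45,[0,0,0],[0,0,0]],[45,[0,0,0],[0,0,0]]]}}

```text
time: 17.72
tool_pos: [393.8, -225.3, 372.5]
tcp_rot: [-90.6, -0.7, 3.8]
ft_force: [-0.1, -0.0, -1.3]
finger_gap: 38.2
```

Run:
```python
from h import *
s=snapshot('scene');t=snapshot('top');q=sense();print(q['time'],q['tool_pos'],q['ft_force'])
s2=snapshot('scene');print('motion',np.abs(s.astype(int)-s2)[120:210,205:305].max())
cv2.imwrite('pics/c9.png',np.hstack([cv2.resize(s[120:270,205:400],(520,400),interpolation=cv2.INTER_CUBIC),cv2.resize(t[195:265,390:440+10],(280,400),interpolation=cv2.INTER_CUBIC)]))
```

```text
17.8167 [ 393.66948849 -225.26966713  372.1204893 ] [ 0.143334    1.11420063 -0.43590649]
motion 9
```

View pics/c9.png

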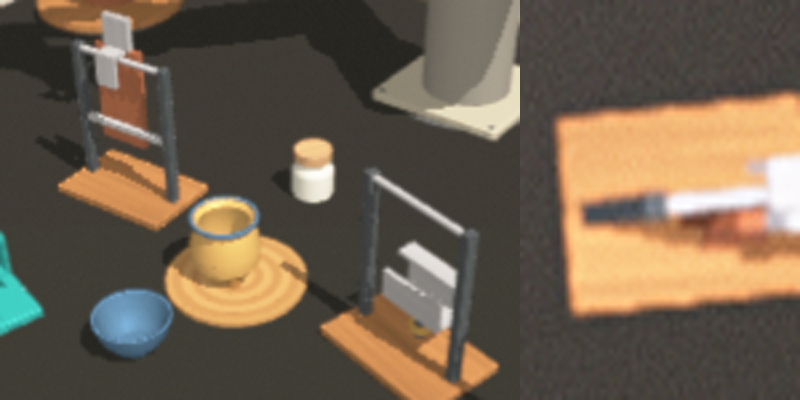

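```bash
python3 -c "
from bench import *
print(hand_in())"
```

```text
the job is handed in; nothing more can be done
None
```

The tile is hanging by its hook on the display stand's rod, toe towards the robot, and I handed the job in at about 18 s (limit 58 s).

**Getting it out of the rack:** I gripped the tab and lifted in steps of about 0.6 mm. The toe met the catch at about 23 mm of lift, with roughly 4 N above the tile's weight. I backed off about 1.1 mm, tilted the foot back 9.7° about the rod's line and drew it out along its tilted axis. The wrist readings at the end of each move stayed near the tile's weight.

**Hanging it:** The hook seated at a gripper height of 236.6 mm, the same height as in the rack. There was one brief push onto the display rod of about 15 N. Before that the plate touched the rod lightly, at about 1.5 N, and I corrected it.

**Last checks:**
- The final pictures show the tile straight and at rest, its plate against the back-rest bar, with the gripper well clear.
- The pot, bowl and jar were never approached and look undisturbed.
- The position along the rod was not fully settled. By arm position the tile is at the middle within a few millimetres, but the last scene picture by eye suggests it may be up to about 8 mm off. I did not measure it again.
- The cameras disagreed by up to about 5 mm on where the rack's rod stood. I settled it by the gripper's position on the tab.

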